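Clamp a bracket block by advancing the star wheel

TASK

Stand the stepped aluminium block (the one with the thin drilled tongue on top) on the bed of the bench clamp, between the fixed anvil and the moving jaw, and let go of it. Then close the jaw by pushing the spokes of the star wheel round one after another, counter-clockwise seen from above, until you feel the wheel stiffen and the block is firmly but gently held square against the anvil: do not force the wheel or crush the block. Leave the other things on the bench where they are, and finish clear of everything.

Things in the scene. Friction and masses are not known exactly. Their poses are not given: they have to be found in the camera images.
- block: Workpiece, aluminium, 0.19 kg, an upside-down T: base 40 (own x) x 46 (own y) x 26 mm high, on it a centred tongue 16 (x) x 46 (y) x 28 mm high with one 12 mm cross hole; total height 54 mm. Origin: centre of its underside, z up; a half turn makes no difference. It stands on the table and goes into the clamp tongue up, its own x along the clamp's y.
- clamp: Grey bench clamp, bolted down. Bed 90 mm wide (own x), 395 mm long (own y, -180 to +215), top 20 mm above the table. Origin: on the table, under the bed's centre line, 140 mm from the anvil's face; -x looks to the robot. Anvil at the -y end, wheel axis at y = +100 over a housing 80 x 90 mm, 65 mm high.
- bay (a point): Point on the bed's top where the block's underside goes (clamp x = 0, y = -112 mm), at most 14 mm off in clamp x; axes as the clamp's. The anvil's face is 28 mm from it on -y, the moving jaw's sprung pad 32 to 44 mm on +y at the start. Jaw 60 mm wide, top 24 mm above the bed. Only the wheel moves it (rack, 9 mm per radian); friction keeps it where it is left.
- anvil: The clamp's fixed jaw, a steel block 60 x 30 x 24 mm on the bed. Origin: middle of the foot of its face (20 mm above the table); the face looks along the clamp's +y.
- wheel: Star wheel: black hub 44 mm across, five level steel spokes 10 mm thick, 72 degrees apart, each ending in a black ball. Origin: on the upright axis, 100 mm above the table at the spokes' mid-height; one spoke lies along own x. Counter-clockwise from above closes the jaw; it takes 2.2 to 3.6 rad to bring pad, block and anvil together.
- ball (a point): Centre of the ball on the wheel's own x spoke: 22 mm diameter, 70 mm from the axis. While turning, pushing at a ball takes about 4.3 N (brief peaks to 8 N, less when paused); once the block is gripped it rises steeply, some 25 N per radian. Stop at 9 to 12 N; friction then keeps about 30 N on the block. Under 7 N is too loose, over 16 N (100 N on the block) crushes it.
- bridge (a point): Middle of the top of a steel bar, 16 mm wide (clamp x), 12 mm thick, that runs along the clamp's y above the wheel's axis; top 130 mm, underside 118 mm above the table, on posts 100 mm either way of the axis. Lowered fingers cannot pass it: push spokes round within one half of the wheel, lift, and take the next spoke.
- offcut: Bystander: plain aluminium block 40 x 46 x 28 mm without a tongue. Origin at its underside.
- tube: Bystander: short aluminium tube, 42 mm outside, 54 mm tall, upright. Origin at its underside.
- hammer: Bystander: hammer lying behind the clamp, 240 mm long. Origin at its underside.
- calipers: Bystander: flat steel calipers with a black slide, 200 mm long, 13 mm high, lying between robot and clamp. Origin at its underside.
- tape: Bystander: grey tape measure, 70 x 65 x 38 mm. Origin at its underside.
- marker: Bystander: black marker pen, 135 mm long, 15 mm thick, lying between robot and clamp. Origin at its underside.
There are look-alikes about, which are no part of the job. Leave any green or yellow look-alike of the block alone.

How it is judged (in metres and radians):
On the way, in this order (a step that is already met when the one before it is completed fails the run):
1. the block stands upright on the clamp's bed between anvil and jaw, let go (x of block in the frame of clamp between -0.014 and 0.014 m and z of block in the frame of clamp between 0.015 and 0.025 m and angle between block's own z axis and vertical below 0.1 rad and y of block in the frame of clamp between -0.125 and -0.085 m and angle between the x axis of block and the y axis of clamp, either way round below 0.35 rad and contact force between block and the fingers below 0.3 N), for 0.2 s.
2. the jaw, driven by the star wheel, presses the block against the anvil with more than 18 N (contact force between block and anvil above 18 N), for 0.2 s.
At the end, for the whole second after the job is handed in: The block stands upright (within 0.1 rad) on the bed, within 14 mm of its centre line and square to the anvil within 0.1 rad, pressed against the anvil with more than 18 N; block and wheel at rest (x of block in the frame of clamp between -0.014 and 0.014 m and z of block in the frame of clamp between 0.015 and 0.025 m and angle between block's own z axis and vertical below 0.1 rad and contact force between block and anvil above 18 N and y of block in the frame of clamp below -0.115 m and angle between the x axis of block and the y axis of clamp, either way round below 0.1 rad and linear speed of block below 0.01 m/s and angular speed of wheel below 0.05 rad/s); the robot touches nothing.
It fails at once if the block is crushed: more than 100 N between it and the anvil (contact force between block and anvil above 100 N).
It fails at once if the robot presses on the clamp or its wheel with more than 30 N (contact force between any of the fingers, the arm and clamp above 30 N).
It fails at once if another thing on the bench is moved more than 20 mm (distance of any of offcut, tube, hammer, calipers, tape, marker from where it was at the start of the episode above 0.02 m).
It also fails if it takes over 72 s, if anything falls off the work surface, if the arm or the gripper's body presses on something with over 40 N, if the wrist force passes 120 N, or if a joint passes its speed limit or range.

ROBOT

A 6-joint arm with a two-finger parallel gripper is mounted at the origin on the work surface. World frame = base frame: x ahead of the robot, y to its left, z up, the work surface at z = 0. Lengths are in mm, angles in degrees, forces in N, time in s.
With the tool pointing down it reaches from about 275 to 850 mm from the base axis. Payload 5.2 kg.
Tool frame: the origin (TCP) lies on the centre line of the jaws, within the pads' length; the fingertips stand 25 mm ahead of it and the grasp point (between the pads) lies 6 mm ahead of it (tip_extent is the z of the fingertips in the tool frame, in mm); z points along the fingers, y is the direction in which the jaws open and shut (so a half turn about z gives the same grasp; the last joint's range is limited). The gripper opens to 85 mm and grips with 20 to 120 N. Pads are 22 mm wide; open, the fingers measure 114 mm over their backs; the gripper's body (76 mm by 85 mm) begins 54 mm behind the grasp point. The pads swing forward as they close: fully open they stand 13 mm farther back than shut.
Start: joints at [54.5, 14.817, 87.949, -0, 77.235, -11.62], TCP at [222.64, 502.928, 256.31] pointing down, gripper open.
Joint ranges: [-179.93, 179.93], [-52.35, 119.4], [10.71, 147.94], [-69.91, 249.91], [12.55, 155.21], [-178.61, 178.61]. Speed limits (degrees/s): [147.25, 147.25, 180, 180, 180, 180].

INTERFACE

Orientations are given as a 3x3 rotation matrix whose columns are the frame's x, y, z axes.
In Python, from cell import * gives the robot as it stands.
- The arm moves only by the shell command python3 -m crank 'ROWS' [FORCE]. ROWS is JSON, a list of rows, each a list of 3 entries, a list of its own where there are three numbers: the opening, from -1 (shut) to 1 (fully open), then the shift along the tool's x, y, z in mm, then the turn, a rotation vector about the tool's x, y, z in rad. In form: [[claw, [tx, ty, tz], [wx, wy, wz]], ...]. A call has 1 to 20 rows; each row is the pose to reach, as a shift and turn from the pose commanded when the call began, along the tool's axes at that moment; what a row does not reach only later rows make up. A row lasts 1/8 s, in which the tool goes at most 62.5 mm and 10.7 degrees, less where a joint would pass 70% of its speed; a pose out of reach is approached as far as the arm can. A call with a gripper value outside its range is refused whole. The fingers move at their own pace and stop on an object; FORCE is the grip in N (left out, the last holds). Time passes only in rows, so rows that repeat a pose let the fingers close. It gives the time, the measured TCP pose, the force and the opening at its end, in the units of the state.
- sense(): the state, without advancing time (a new reading comes with each control period).
- snapshot(name): name is "side" or "top" or "wrist"; returns the picture (384x512x3 uint8, blue, green, red); there is no depth.
- camera_params(name): a dict with "camera_matrix" (3x3 intrinsics, pixels), "R" (3x3) and "t" (3): a world point X has camera coordinates R X + t. Camera axes: x right, y down, z forward; pixel columns grow to the right and rows downward; lengths in mm; the calibration is good to about 2 mm. A picture is of the moment at which its call begins: read the wrist's pose just before it. camera_params takes no time and is no camera call; for the wrist camera it gives the pose at the moment of the call.
- close_job(): hands the job in, once; it reports no verdict.
The state is a dict: "time_s": time; "joints": joint angles; "dq": joint speeds; "tau": joint torques, N m; "tcp_pos": TCP position; "tool_rot": TCP orientation; "ft_force": force on the tool from outside, world axes, zero at the start; "moment": the same for the moment, N m; "grip_width": finger opening in mm.
Only numpy, scipy, OpenCV 4.12 (cv2) and the standard library are available. Lean on these libraries where they do the work, as an engineer would, in place of code of your own. Each camera call takes 0.05 s, during which the arm holds its last target.

## Working session

There is one attempt and no reset: what is moved stays moved. The work goes in short steps, Python scripts to look and compute and a shell command to move; the robot and the scene stay as the last step left them, time stands still between calls to the robot, and variables do not carry over. Pictures are saved under pics/ and viewed, and the job is handed in when it is done.

```bash
ls; mkdir -p pics
python3 - <<'E'
from cell import *
import cv2, numpy as np
s=sense(); print({k:np.round(v,2).tolist() for k,v in s.items()})
for n in ("side","top","wrist"):
    p=camera_params(n); im=snapshot(n); cv2.imwrite(f"pics/{n}0.png",im)
    print(n,np.round(p["camera_matrix"],1).tolist(),np.round(p["R"],3).tolist(),np.round(p["t"],1).tolist())
E
```

```text
pics
{'time_s': 0.0, 'joints': [54.5, 14.86, 88.01, -0.0, 77.23, -11.62], 'dq': [0.05, -0.03, 0.05, -0.01, -0.06, -0.07], 'tau': [-0.0, -44.6, -29.06, -0.0, 0.01, 0.0], 'tcp_pos': [222.36, 502.52, 255.48], 'tool_rot': [[-0.91, 0.4, -0.0], [0.4, 0.91, -0.0], [0.0, -0.0, -1.0]], 'ft_force': [-0.29, -0.14, -0.5], 'moment': [0.01, 0.05, -0.03], 'grip_width': 85.32}
side [[499.3, 0.0, 261.2], [0.0, 499.3, 188.1], [0.0, 0.0, 1.0]] [[0.768, -0.64, 0.019], [-0.434, -0.542, -0.719], [0.471, 0.544, -0.694]] [-494.3, 276.4, 1088.7]
top [[360.2, 0.0, 251.9], [0.0, 360.2, 192.0], [0.0, 0.0, 1.0]] [[0.025, -1.0, 0.006], [-0.986, -0.026, -0.165], [0.165, -0.002, -0.986]] [-87.3, 604.0, 805.4]
wrist [[272.3, 0.0, 257.9], [0.0, 272.3, 193.2], [0.0, 0.0, 1.0]] [[0.404, 0.915, -0.001], [0.88, -0.389, 0.274], [0.25, -0.112, -0.962]] [-548.8, -35.4, 378.0]
```

View pics/top0.png

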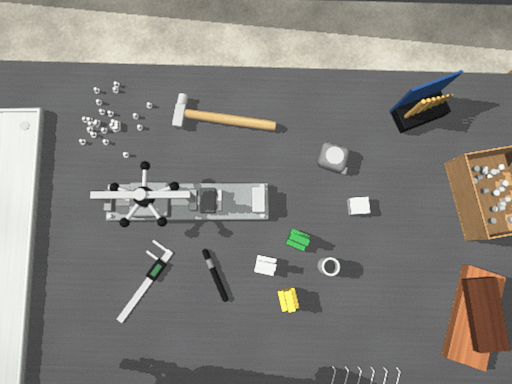

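View pics/side0.png

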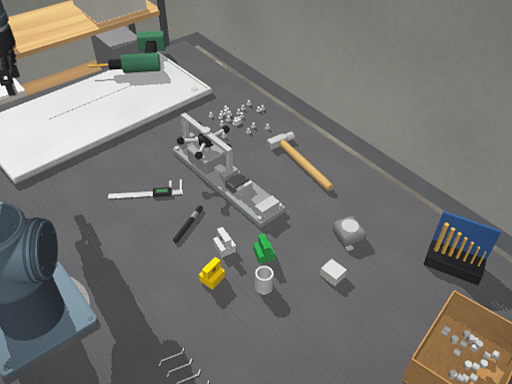

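View pics/wrist0.png

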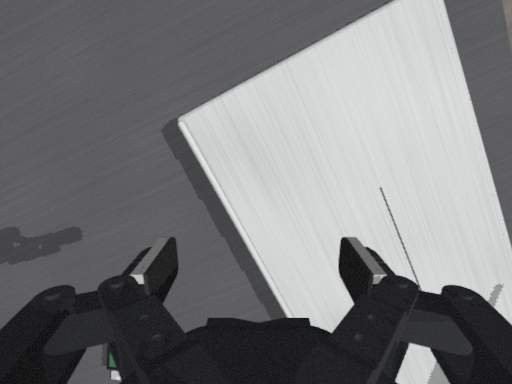

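Could be taken for the block, in the top view: the white stepped one at (265,265), the green one at (298,240), the yellow one at (288,300), the offcut at (359,206) and the tube at (330,267). I choose (265,265), which is uncoloured, stepped and has a tongue. Next I check it in a crop and measure.

```bash
cat > h.py <<'E'
from cell import *
import cv2, numpy as np
def ray(p,uv):
    K=np.array(p["camera_matrix"]);R=np.array(p["R"]);t=np.array(p["t"])
    d=R.T@np.linalg.inv(K)@np.array([uv[0],uv[1],1.0]); return -R.T@t,d
def onz(p,uv,z):
    o,d=ray(p,uv); return o+d*(z-o[2])/d[2]
def proj(p,X):
    K=np.array(p["camera_matrix"]);c=np.array(p["R"])@np.array(X,float)+np.array(p["t"]);q=K@c;return q[:2]/q[2]
E
python3 - <<'E'
from h import *
a=cv2.imread("pics/top0.png");b=cv2.imread("pics/side0.png")
c1=cv2.resize(a[225:320,235:350],None,fx=4,fy=4,interpolation=cv2.INTER_CUBIC)[:380]
c2=cv2.resize(b[220:300,195:285],None,fx=4,fy=4,interpolation=cv2.INTER_CUBIC)
h=max(c1.shape[0],c2.shape[0]);o=np.zeros((h,c1.shape[1]+c2.shape[1],3),np.uint8)
o[:c1.shape[0],:c1.shape[1]]=c1;o[:c2.shape[0],c1.shape[1]:]=c2
o=cv2.resize(o,(800,int(h*800/o.shape[1])));cv2.imwrite("pics/crop1.png",o)
c=cv2.resize(a[150:240,80:280],None,fx=4,fy=4,interpolation=cv2.INTER_CUBIC);cv2.imwrite("pics/crop2.png",c)
c=cv2.resize(b[100:240,160:300],None,fx=4,fy=4,interpolation=cv2.INTER_CUBIC);cv2.imwrite("pics/crop3.png",c)
E
```

```text
(no output)
```

View pics/crop1.png

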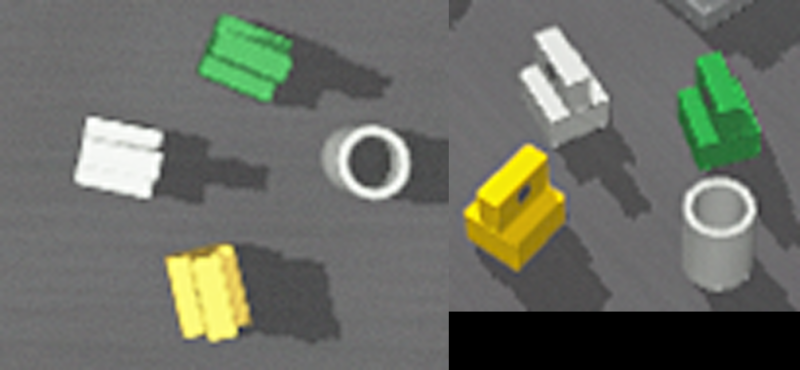

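View pics/crop2.png

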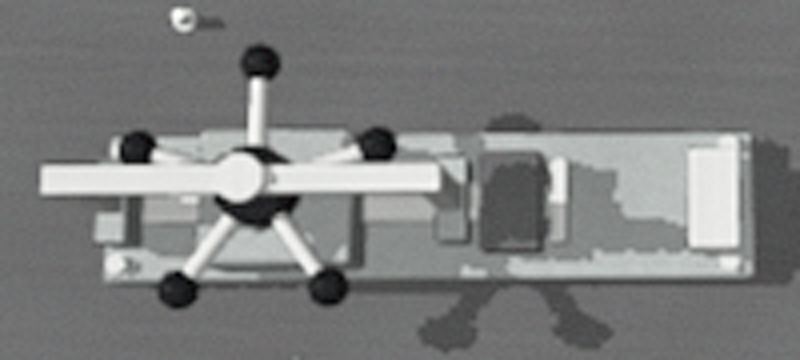

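View pics/crop3.png

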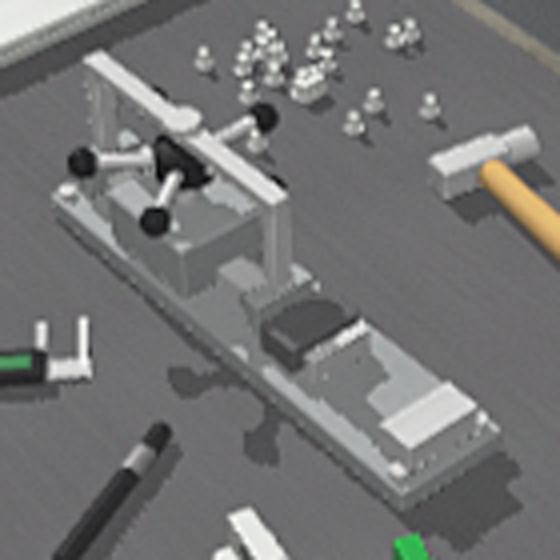

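Left crop: the white block at (120,158) has base shoulders and a tongue, and the side crop shows the tongue's cross hole at about (548,72). Next come rough positions from the top view.

Run:
```python
from h import *
p=camera_params("top");im=cv2.imread("pics/top0.png")
print("cam",ray(p,(0,0))[0], "wristcam", ray(camera_params("wrist"),(0,0))[0])
g=im[245:290,245:285]; m=(g.min(2)>170).astype(np.uint8)
c=max(cv2.findContours(m,0,2)[0],key=cv2.contourArea)
r=cv2.minAreaRect(c);bx=cv2.boxPoints(r)+[245,245];print(r,bx.tolist())
for z in(26,40): print(z,[np.round(onz(p,q,z)[:2],1).tolist() for q in bx], onz(p,bx.mean(0),z))
cr=lambda x,y:(80+(x+.5)/4-.5,150+(y+.5)/4-.5)
B={"right-top":(750,134),"right-bot":(752,275),"left-bot":(104,280)}
for k,v in B.items(): print(k,onz(p,cr(*v),20).round(1))
for v in [(260,62),(377,143),(138,148),(178,289),(328,287)]: print("ball",onz(p,cr(*v),100).round(1))
for v in [(40,179),(439,178)]: print("bridge",onz(p,cr(*v),130).round(1))
for v in [(690,148),(740,148),(740,245),(688,247)]: print("anvil top",onz(p,cr(*v),44).round(1))
for v in [(555,155),(568,240)]: print("pad",onz(p,cr(*v),44).round(1))
```

```text
cam [464.54568108 -70.05762185 894.6437874 ] wristcam [158.75947814 530.47809685 372.58993502]
((20.417072296142578, 20.053661346435547), (20.673538208007812, 17.530603408813477), 12.094758033752441) [[253.4731683731079, 271.45853996276855], [257.1463403701782, 254.31707382202148], [277.36097717285156, 258.64878273010254], [273.68780517578125, 275.7902488708496]]
26 [[420.2, -80.3], [460.2, -88.1], [451.3, -136.3], [411.4, -128.2]] [ 435.70941911 -108.23056595   26.        ]
40 [[420.9, -80.2], [460.3, -87.8], [451.5, -135.2], [412.3, -127.2]] [ 436.1741754  -107.61532962   40.        ]
right-top [ 634.3 -109.    20. ]
right-bot [ 547.  -111.8   20. ]
left-bot [534. 281.  20.]
ball [653.  172.3 100. ]
ball [608.2 103.4 100. ]
ball [601.8 236.7 100. ]
ball [523.7 207.8 100. ]
ball [526.9 125.5 100. ]
bridge [578.4 276.  130. ]
bridge [584.5  62.5 130. ]
anvil top [620.1 -72.1  44. ]
anvil top [ 620.9 -102.1   44. ]
anvil top [ 562.4 -103.2   44. ]
anvil top [560.4 -72.4  44. ]
pad [613.8   8.7  44. ]
pad [562.8  -1.1  44. ]
```

```bash
cat >> h.py <<'E'
def to(x,y,z,psi):
    "shift/turn in tool axes to reach TCP xyz, tool y at yaw psi (deg), pointing down"
    s=sense();R=np.array(s["tool_rot"]);d=np.array([x,y,z])-s["tcp_pos"]
    a=np.radians(psi);Rt=np.array([[-np.sin(a),np.cos(a),0],[np.cos(a),np.sin(a),0],[0,0,-1]])
    w=cv2.Rodrigues(R.T@Rt)[0].ravel()
    print("shift",(R.T@d).round(1),"turn",w.round(4),"dist",np.linalg.norm(d).round(1))
def st():
    s=sense();R=np.array(s["tool_rot"]);print("t",round(s["time_s"],2),"tcp",np.round(s["tcp_pos"],1),"psi",round(np.degrees(np.arctan2(R[1,1],R[0,1])),2),"F",np.round(s["ft_force"],2),"w",round(s["grip_width"],1),"q",np.round(s["joints"],1))
E
python3 -c "
from h import *
to(436,-108,230,-11)"
```

```text
shift [-442.5 -471.8   26.2] turn [-1.400e-03  8.000e-04  1.346e+00] dist 647.4
```

```bash
python3 -m crank '[[0,[-442,-472,25],[0,0,1.346]],[0,[-442,-472,25],[0,0,1.346]],[0,[-442,-472,25],[0,0,1.346]],[0,[-442,-472,25],[0,0,1.346]],[0,[-442,-472,25],[0,0,1.346]],[0,[-442,-472,25],[0,0,1.346]],[0,[-442,-472,25],[0,0,1.346]],[0,[-442,-472,25],[0,0,1.346]],[0,[-442,-472,25],[0,0,1.346]],[0,[-442,-472,25],[0,0,1.346]],[0,[-442,-472,25],[0,0,1.346]],[0,[-442,-472,25],[0,0,1.346]],[0,[-442,-472,25],[0,0,1.346]],[0,[-442,-472,25],[0,0,1.346]],[0,[-442,-472,25],[0,0,1.346]]]'
python3 - <<'E'
from h import *
st();p=camera_params("wrist");im=snapshot("wrist");cv2.imwrite("pics/w1.png",im)
import json;json.dump({k:np.array(v).tolist() for k,v in p.items()},open("w1.json","w"))
E
```

```text
time_s: 2.02
tcp_pos: [435.6, -106.5, 231.6]
tool_rot: [[0.189, 0.982, 0.0], [0.982, -0.189, -0.0], [-0.0, 0.0, -1.0]]
ft_force: [0.6, -0.8, -0.1]
grip_width: 42.9
t 2.02 tcp [ 435.6 -106.5  231.6] psi -10.9 F [ 0.56 -0.78 -0.13] w 42.9 q [-28.    5.4 103.2   0.   71.4 -17.1]
```

View pics/w1.png

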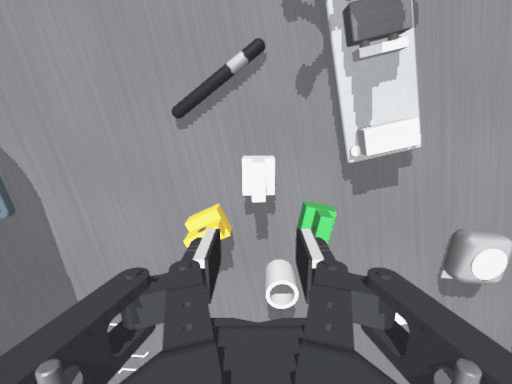

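The wrist view has the white block upright at (258,178), with its tongue leaning to image bottom. The clamp's anvil end is at (390,135).

Run:
```python
from h import *
im=cv2.imread("pics/w1.png")
a=cv2.resize(im[145:215,230:290],None,fx=8,fy=8,interpolation=cv2.INTER_CUBIC);cv2.imwrite("pics/w1c.png",a)
```

```text
(no output)
```

View pics/w1c.png

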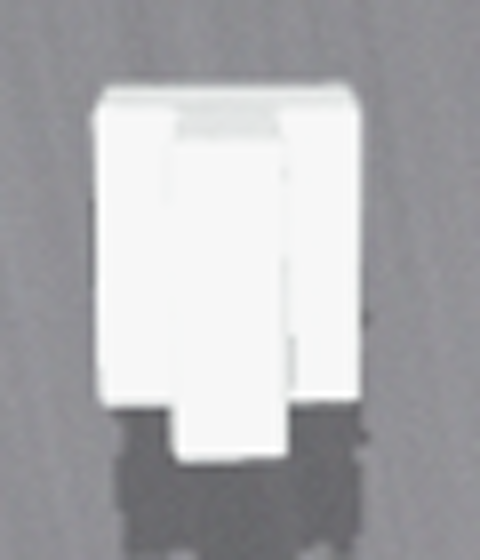

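Run:
```python
from h import *
import json
p=json.load(open("w1.json"));p={k:np.array(v) for k,v in p.items()}
cr=lambda v:(230+(v[0]+.5)/8-.5,145+(v[1]+.5)/8-.5)
for n,z,L in(("tongue",54,[(172,138),(285,138),(290,457),(172,462)]),("base",26,[(96,108),(360,104),(360,402),(102,405)])):
    P=np.array([onz(p,cr(v),z)[:2] for v in L]);print(n,P.round(1).tolist(),P.mean(0).round(1))
    e=P[1]-P[0]+P[2]-P[3];f=P[3]-P[0]+P[2]-P[1]
    print(np.linalg.norm(e)/2,np.linalg.norm(f)/2,"x yaw",np.degrees(np.arctan2(e[1],e[0])),"y yaw",np.degrees(np.arctan2(f[1],f[0])))
im=cv2.imread("pics/w1.png")
a=cv2.resize(im[0:170,290:440],None,fx=3.5,fy=3.5,interpolation=cv2.INTER_CUBIC);cv2.imwrite("pics/w1d.png",a)
```

```text
tongue [[432.1, -84.6], [447.2, -87.5], [439.6, -132.4], [423.1, -130.0]] [ 435.5 -108.7]
16.05790337985623 45.89910283679726 x yaw -9.549212934908242 y yaw -100.42162119550187
base [[420.4, -82.5], [458.9, -89.3], [451.0, -134.7], [411.9, -127.6]] [ 435.5 -108.5]
39.4770727663022 45.985177355938276 x yaw -10.095002981761553 y yaw -100.28681721196686
```

View pics/w1d.png

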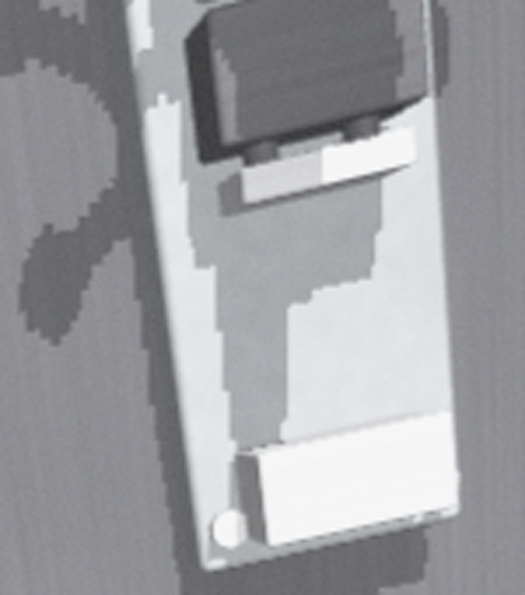

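Run:
```python
from h import *
import json
p=json.load(open("w1.json"));p={k:np.array(v) for k,v in p.items()}
cr=lambda v:(290+(v[0]+.5)/3.5-.5,(v[1]+.5)/3.5-.5)
for n,z,L in(("anvil",44,[(257,452),(450,412),(459,508),(268,545)]),("bed",20,[(203,568),(128,0),(458,512)]),("pad top",44,[(243,178),(415,135)]),("anvil foot face",20,[(235,455)])):
    print(n,[onz(p,cr(v),z)[:2].round(1).tolist() for v in L])
to(435.5,-108.6,120,-10.2); to(435.5,-108.6,54,-10.2)
```

```text
anvil [[558.4, -73.7], [617.8, -72.9], [619.7, -103.0], [559.4, -103.4]]
bed [[545.4, -112.2], [540.5, 62.2], [632.8, -109.4]]
pad top [[561.0, 4.3], [610.3, 6.2]]
anvil foot face [[559.7, -76.1]]
shift [ -1.9   0.2 111.5] turn [ 0.0004  0.0001 -0.0124] dist 111.6
shift [ -1.9   0.2 177.5] turn [ 0.0004  0.0001 -0.0124] dist 177.5
```

```bash
python3 -m crank '[[-0.05,[-2,0,60],[0,0,-0.012]],[-0.05,[-2,0,110],[0,0,-0.012]],[-0.05,[-2,0,145],[0,0,-0.012]],[-0.05,[-2,0,165],[0,0,-0.012]],[-0.05,[-2,0,175],[0,0,-0.012]],[-0.05,[-2,0,175],[0,0,-0.012]],[-1,[-2,0,175],[0,0,-0.012]],[-1,[-2,0,175],[0,0,-0.012]],[-1,[-2,0,175],[0,0,-0.012]],[-1,[-2,0,175],[0,0,-0.012]]]' 40; python3 -c "
from h import *
st();cv2.imwrite('pics/w2.png',snapshot('wrist'))"
```

```text
time_s: 3.32
tcp_pos: [436.0, -109.9, 57.2]
tool_rot: [[0.179, 0.984, 0.002], [0.984, -0.179, -0.001], [-0.001, 0.002, -1.0]]
ft_force: [-1.3, 0.2, 6.6]
grip_width: 14.8
t 3.33 tcp [ 436.  -109.9   57.2] psi -10.31 F [-1.29  0.24  6.64] w 14.8 q [-28.4  18.9 115.5   0.   45.5 -18.1]
```

View pics/w2.png

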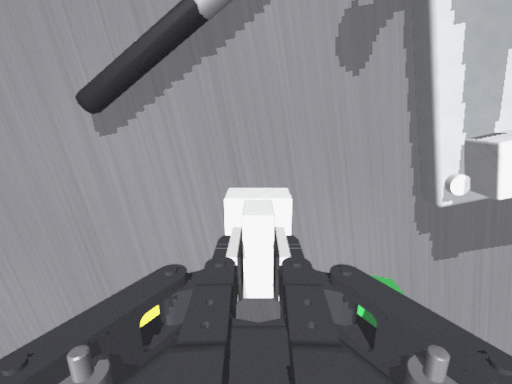

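```bash
python3 -m crank '[[-1,[0,0,-5],[0,0,0]],[-1,[0,0,-40],[0,0,0]],[-1,[0,0,-80],[0,0,0]],[-1,[0,0,-100],[0,0,0]],[-1,[0,0,-100],[0,0,0]]]' 60; python3 -c "
from h import *
st();to(587,-44,157,-88.4)"
```

```text
time_s: 4.0
tcp_pos: [436.1, -110.0, 157.7]
tool_rot: [[0.179, 0.984, 0.003], [0.984, -0.179, -0.002], [-0.001, 0.003, -1.0]]
ft_force: [1.0, 0.3, -2.1]
grip_width: 14.9
t 4.0 tcp [ 436.1 -110.   157.7] psi -10.31 F [ 1.02  0.26 -2.07] w 14.9 q [-28.4  10.  109.3  -0.   60.5 -18.1]
shift [ 91.9 136.7   1. ] turn [ 3.5000e-03 -1.3000e-03  1.3629e+00] dist 164.7
```

```bash
python3 -m crank '[[-1,[23,34,0],[0,0,0.17]],[-1,[46,68,0],[0,0,0.34]],[-1,[69,102,0],[0,0,0.51]],[-1,[92,137,0],[0,0,0.68]],[-1,[92,137,0],[0,0,0.85]],[-1,[92,137,0],[0,0,1.02]],[-1,[92,137,0],[0,0,1.19]],[-1,[92,137,0],[0,0,1.363]],[-1,[92,137,0],[0,0,1.363]],[-1,[92,137,0],[0,0,1.363]],[-1,[92,137,0],[0,0,1.363]]]'; python3 -c "
from h import *
st();to(587,-44,79,-88.4)
cv2.imwrite('pics/w3.png',snapshot('wrist'));cv2.imwrite('pics/s3.png',snapshot('side')[100:260,150:320].repeat(3,0).repeat(3,1))
import json
json.dump({k:np.array(v).tolist() for k,v in camera_params('wrist').items()},open('w3.json','w'))"
```

```text
time_s: 5.38
tcp_pos: [586.4, -43.5, 155.9]
tool_rot: [[1.0, 0.03, -0.001], [0.03, -1.0, 0.0], [-0.001, -0.0, -1.0]]
ft_force: [-1.0, 0.7, -1.9]
grip_width: 14.6
t 5.38 tcp [586.4 -43.5 155.9] psi -88.3 F [-0.95  0.71 -1.87] w 14.6 q [-15.1  23.4  90.4   0.   66.2  73.2]
shift [ 0.6  0.5 76.9] turn [-0.0002  0.0006  0.0017] dist 76.9
```

View pics/w3.png

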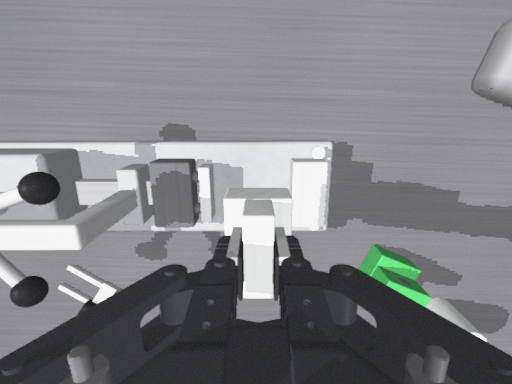

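View pics/s3.png

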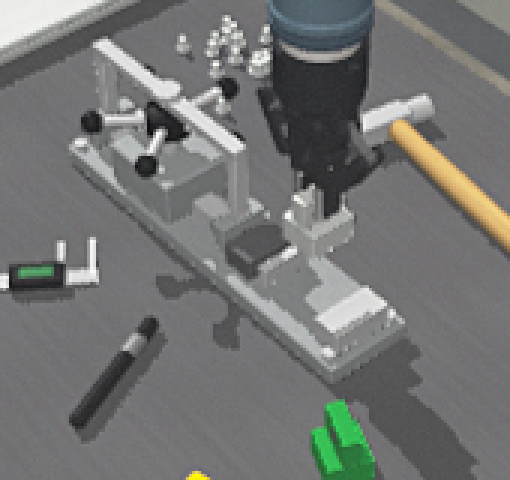

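Block held square and hanging over the bed, between pad (x≈212) and anvil (x≈291), with the bed edges at rows 143 and 231.

Run:
```python
from h import *
import json
p=json.load(open("w3.json"));p={k:np.array(v) for k,v in p.items()}
for n,z,L in(("anvil",44,[(291,159),(291,221),(328,159)]),("bed",20,[(331,142),(331,230),(100,143)]),("pad",44,[(197,166),(214,166),(200,220),(213,221)])):
    print(n,[onz(p,v,z)[:2].round(1).tolist() for v in L])
```

```text
anvil [[621.4, -70.9], [565.4, -74.4], [622.3, -102.1]]
bed [[634.5, -109.6], [547.4, -118.6], [627.4, 102.3]]
pad [[613.1, 8.6], [613.5, -5.8], [564.0, 7.5], [563.3, -4.2]]
```

```bash
python3 -m crank '[[-1,[1,0,40],[0,0,0]],[-1,[1,0,65],[0,0,0]],[-1,[1,0,74],[0,0,0]],[-1,[1,0,78],[0,0,0]],[-1,[1,0,78],[0,0,0]],[-1,[1,0,78],[0,0,0]]]'; python3 -c "
from h import *
st()"
```

```text
time_s: 6.22
tcp_pos: [588.3, -43.8, 79.4]
tool_rot: [[1.0, 0.028, 0.002], [0.028, -1.0, -0.001], [0.002, 0.001, -1.0]]
ft_force: [-0.2, -0.3, -2.7]
grip_width: 14.7
t 6.22 tcp [588.3 -43.8  79.4] psi -88.4 F [-0.18 -0.33 -2.74] w 14.7 q [-15.1  28.5  94.6  -0.   56.8  73.3]
```

```bash
python3 -m crank '[[-1,[0,0,1],[0,0,0]],[-1,[0,0,2],[0,0,0]],[-1,[0,0,2],[0,0,0]]]'; python3 -c "
from h import *
st()"
```

```text
time_s: 6.6
tcp_pos: [588.0, -43.6, 77.3]
tool_rot: [[1.0, 0.028, 0.001], [0.028, -1.0, -0.0], [0.001, 0.0, -1.0]]
ft_force: [-1.5, 1.7, 5.0]
grip_width: 14.7
t 6.6 tcp [588.  -43.6  77.3] psi -88.4 F [-1.5   1.72  4.97] w 14.7 q [-15.1  28.6  94.7   0.   56.6  73.3]
```

Contact on the bed (Fz about +5 N). Now I release, rise and look.

```bash
python3 -m crank '[[-0.5,[0,0,0],[0,0,0]],[-0.2,[0,0,0],[0,0,0]],[-0.1,[0,0,0],[0,0,0]],[-0.1,[0,0,-3],[0,0,0]],[-0.1,[0,0,-20],[0,0,0]],[-0.1,[0,0,-60],[0,0,0]],[-0.1,[0,0,-100],[0,0,0]],[-0.1,[0,0,-130],[0,0,0]],[-0.1,[0,0,-130],[0,0,0]]]'; python3 -c "
from h import *
st();im=snapshot('wrist');cv2.imwrite('pics/w4.png',im)
import json
json.dump({k:np.array(v).tolist() for k,v in camera_params('wrist').items()},open('w4.json','w'))"
```

```text
time_s: 7.72
tcp_pos: [589.4, -43.9, 210.5]
tool_rot: [[1.0, 0.028, 0.007], [0.028, -1.0, -0.002], [0.007, 0.002, -1.0]]
ft_force: [0.5, 0.1, 0.1]
grip_width: 38.6
t 7.72 tcp [589.4 -43.9 210.5] psi -88.4 F [0.5  0.12 0.06] w 38.6 q [-15.1  20.6  86.4   0.   72.6  73.3]
```

View pics/w4.png

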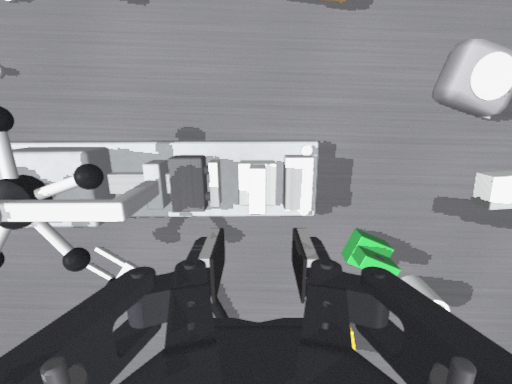

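The block stands free on the bed, tongue at (257,190), between pad (x≈214) and anvil (x≈286). Next I plan the wheel pushes.

```bash
cat >> h.py <<'E'
C=np.array([582.2,169.3])
def fp(th,off,r=66):
    a=np.radians(th);e=np.array([np.cos(a),np.sin(a)]);t=np.array([-e[1],e[0]])
    return C+r*e-off*t
def plan(ths,off,z,r=66):
    "rows in tool axes from now: push with tool -x face, psi=th-180"
    s=sense();R=np.array(s["tool_rot"]);ps=np.degrees(np.arctan2(R[1,1],R[0,1]))
    for th in ths:
        P=np.r_[fp(th,off,r),z];d=R.T@(P-s["tcp_pos"])
        print(th,P.round(0),"[-1,[%.0f,%.0f,%.0f],[0,0,%.3f]]"%(*d,-np.radians((th-180-ps+180)%360-180)))
def wf(th):
    s=sense();a=np.radians(th);t=np.array([-np.sin(a),np.cos(a)]);print("tangential on tool",round(-t@np.array(s["ft_force"])[:2],2),"radial",round(np.array(s["ft_force"])[:2]@[np.cos(a),np.sin(a)],2))
    print("moment about axis",np.round(s["moment"],2))
E
python3 - <<'E'
from h import *
import json
p=json.load(open("w4.json"));p={k:np.array(v) for k,v in p.items()}
print([onz(p,v,74)[:2].round(1).tolist() for v in [(249,168),(265,168),(250,213),(266,213)]])
plan([147],30,210);plan([147],30,115)
E
```

```text
[[610.7, -35.3], [611.2, -50.2], [566.2, -37.1], [566.6, -52.8]]
147 [543. 230. 210.] [-1,[-37,-275,-2],[0,0,-0.967]]
147 [543. 230. 115.] [-1,[-38,-275,93],[0,0,-0.967]]
```

```bash
python3 -m crank '[[-1,[-8,-55,0],[0,0,-0.16]],[-1,[-16,-110,0],[0,0,-0.33]],[-1,[-24,-165,0],[0,0,-0.5]],[-1,[-31,-220,0],[0,0,-0.66]],[-1,[-37,-275,0],[0,0,-0.82]],[-1,[-37,-275,0],[0,0,-0.967]],[-1,[-37,-275,0],[0,0,-0.967]],[-1,[-37,-275,0],[0,0,-0.967]]]'
python3 - <<'E'
from h import *
st();p=camera_params("wrist");im=snapshot("wrist");cv2.imwrite("pics/w5.png",im)
for th in (147,75,219): 
    a=np.radians(th);print(th,proj(p,[*(C+70*np.array([np.cos(a),np.sin(a)])),100]).round(0))
plan([147],30,115)
E
```

```text
time_s: 8.78
tcp_pos: [542.7, 229.7, 205.5]
tool_rot: [[0.548, 0.837, -0.001], [0.837, -0.548, -0.0], [-0.001, -0.001, -1.0]]
ft_force: [0.4, 0.0, -0.6]
grip_width: -0.5
t 8.78 tcp [542.7 229.7 205.5] psi -33.21 F [ 0.36  0.02 -0.57] w -0.5 q [12.1 21.  86.6 -0.  72.5 45.3]
147 [254. 231.]
75 [312. 156.]
219 [305. 295.]
147 [543. 230. 115.] [-1,[1,-0,91],[0,0,-0.004]]
```

View pics/w5.png

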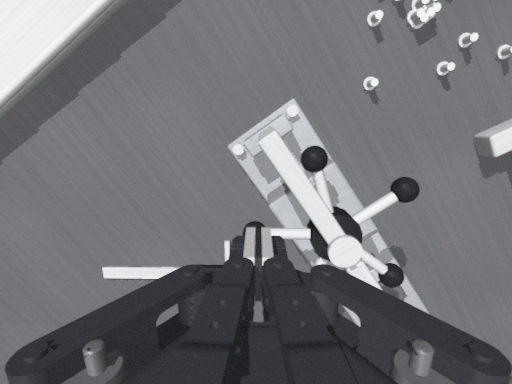

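Prediction and picture agree: ball at 75° predicted (312,156), seen (314,158); ball at 147° predicted (254,231), seen peeking out at (254,229). Lowering behind it.

```bash
python3 -m crank '[[-1,[2,0,40],[0,0,0]],[-1,[2,0,70],[0,0,0]],[-1,[2,0,85],[0,0,0]],[-1,[2,0,91],[0,0,0]],[-1,[2,0,91],[0,0,0]]]'
python3 - <<'E'
from h import *
st();plan(range(147,180,5),22,115);plan(range(180,240,6),22,115)
E
```

```text
time_s: 9.45
tcp_pos: [544.5, 231.8, 115.8]
tool_rot: [[0.545, 0.838, 0.001], [0.838, -0.545, 0.0], [0.0, 0.0, -1.0]]
ft_force: [-0.7, 0.6, -1.1]
grip_width: -0.0
t 9.45 tcp [544.5 231.8 115.8] psi -33.05 F [-0.71  0.57 -1.15] w -0.0 q [12.3 26.2 92.4 -0.  61.4 45.3]
147 [539. 224. 115.] [-1,[-10,-0,1],[0,0,-0.001]]
152 [534. 220. 115.] [-1,[-16,-2,1],[0,0,-0.088]]
157 [530. 215. 115.] [-1,[-22,-3,1],[0,0,-0.175]]
162 [526. 211. 115.] [-1,[-28,-4,1],[0,0,-0.263]]
167 [523. 206. 115.] [-1,[-34,-4,1],[0,0,-0.350]]
172 [520. 200. 115.] [-1,[-40,-3,1],[0,0,-0.437]]
177 [517. 195. 115.] [-1,[-46,-2,1],[0,0,-0.524]]
180 [516. 191. 115.] [-1,[-49,-2,1],[0,0,-0.577]]
186 [514. 184. 115.] [-1,[-56,1,1],[0,0,-0.681]]
192 [513. 177. 115.] [-1,[-63,3,1],[0,0,-0.786]]
198 [513. 170. 115.] [-1,[-69,7,1],[0,0,-0.891]]
204 [513. 163. 115.] [-1,[-75,11,1],[0,0,-0.996]]
210 [514. 155. 115.] [-1,[-81,16,1],[0,0,-1.100]]
216 [516. 148. 115.] [-1,[-86,22,1],[0,0,-1.205]]
222 [518. 141. 115.] [-1,[-90,27,1],[0,0,-1.310]]
228 [522. 135. 115.] [-1,[-94,34,1],[0,0,-1.415]]
234 [526. 129. 115.] [-1,[-97,40,1],[0,0,-1.519]]
```

```bash
python3 -m crank '[[-1,[-5,0,0],[0,0,0]],[-1,[-10,0,0],[0,0,0]],[-1,[-16,-2,0],[0,0,-0.088]],[-1,[-22,-3,0],[0,0,-0.175]],[-1,[-28,-4,0],[0,0,-0.263]]]'
python3 - <<'E'
from h import *
st();wf(162);cv2.imwrite("pics/t6.png",cv2.resize(snapshot("top")[150:240,80:280],None,fx=4,fy=4))
E
```

```text
time_s: 10.07
tcp_pos: [526.3, 211.4, 116.2]
tool_rot: [[0.305, 0.952, 0.003], [0.952, -0.305, 0.002], [0.003, 0.002, -1.0]]
ft_force: [2.6, 4.6, -1.3]
grip_width: 0.1
t 10.07 tcp [526.3 211.4 116.2] psi -17.79 F [ 2.65  4.56 -1.34] w 0.1 q [10.6 23.9 96.1  0.1 59.8 28.3]
tangential on tool 5.15 radial -1.11
moment about axis [ 0.64 -0.44  0.02]
```

View pics/t6.png

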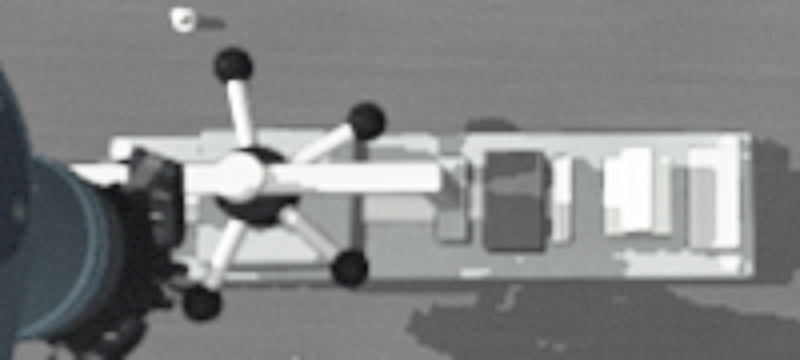

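The wheel follows: the pushed ball went from (178,289) to (201,301), about 15° CCW, at about 5 N. I continue.

Run:
```python
from h import *
plan(range(167,233,5),22,115)
```

```text
167 [523. 206. 115.] [-1,[-6,-1,1],[0,0,-0.080]]
172 [520. 200. 115.] [-1,[-12,-2,1],[0,0,-0.167]]
177 [517. 195. 115.] [-1,[-18,-3,1],[0,0,-0.255]]
182 [515. 189. 115.] [-1,[-24,-3,1],[0,0,-0.342]]
187 [514. 183. 115.] [-1,[-30,-3,1],[0,0,-0.429]]
192 [513. 177. 115.] [-1,[-36,-2,1],[0,0,-0.516]]
197 [513. 171. 115.] [-1,[-42,-0,1],[0,0,-0.604]]
202 [513. 165. 115.] [-1,[-48,1,1],[0,0,-0.691]]
207 [513. 159. 115.] [-1,[-53,4,1],[0,0,-0.778]]
212 [515. 153. 115.] [-1,[-59,7,1],[0,0,-0.866]]
217 [516. 147. 115.] [-1,[-64,10,1],[0,0,-0.953]]
222 [518. 141. 115.] [-1,[-68,14,1],[0,0,-1.040]]
227 [521. 136. 115.] [-1,[-73,18,1],[0,0,-1.127]]
232 [524. 131. 115.] [-1,[-77,23,1],[0,0,-1.215]]
```

```bash
python3 -m crank '[[-1,[-6,-1,0],[0,0,-0.08]],[-1,[-12,-2,0],[0,0,-0.167]],[-1,[-18,-3,0],[0,0,-0.255]],[-1,[-24,-3,0],[0,0,-0.342]],[-1,[-30,-3,0],[0,0,-0.429]],[-1,[-36,-2,0],[0,0,-0.516]],[-1,[-42,0,0],[0,0,-0.604]],[-1,[-48,1,0],[0,0,-0.691]],[-1,[-53,4,0],[0,0,-0.778]],[-1,[-59,7,0],[0,0,-0.866]],[-1,[-64,10,0],[0,0,-0.953]],[-1,[-68,14,0],[0,0,-1.04]],[-1,[-73,18,0],[0,0,-1.127]],[-1,[-77,23,0],[0,0,-1.215]]]'
python3 - <<'E'
from h import *
st();wf(232);plan(range(235,263,5),22,115);cv2.imwrite("pics/t7.png",cv2.resize(snapshot("top")[150:240,80:280],None,fx=4,fy=4))
E
```

```text
time_s: 11.88
tcp_pos: [521.8, 130.5, 115.5]
tool_rot: [[-0.786, 0.619, -0.003], [0.619, 0.786, 0.0], [0.003, -0.002, -1.0]]
ft_force: [-4.3, 1.5, 3.2]
grip_width: 0.2
t 11.88 tcp [521.8 130.5 115.5] psi 51.77 F [-4.28  1.46  3.2 ] w 0.2 q [  2.1  21.5 100.    0.   58.6 -49.7]
tangential on tool 4.27 radial 1.49
moment about axis [ 0.21  0.82 -0.06]
235 [526. 128. 115.] [-1,[-5,1,0],[0,0,-0.056]]
240 [530. 123. 115.] [-1,[-11,-1,0],[0,0,-0.144]]
245 [534. 119. 115.] [-1,[-17,-1,0],[0,0,-0.231]]
250 [539. 115. 115.] [-1,[-23,-2,0],[0,0,-0.318]]
255 [544. 111. 115.] [-1,[-29,-1,0],[0,0,-0.405]]
260 [549. 108. 115.] [-1,[-35,-1,0],[0,0,-0.493]]
```

View pics/t7.png

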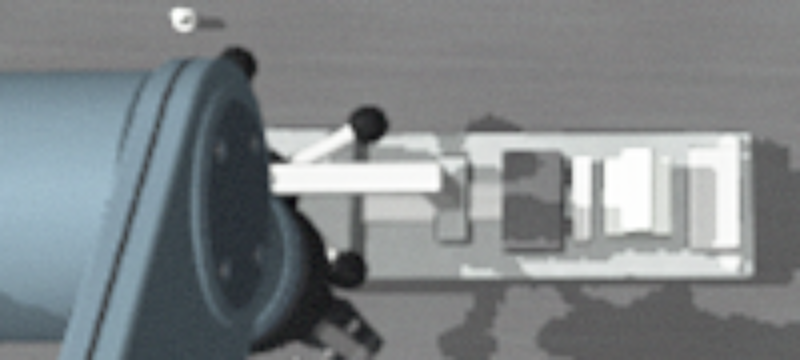

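```bash
python3 -m crank '[[-1,[-5,0,0],[0,0,-0.056]],[-1,[-11,-1,0],[0,0,-0.144]],[-1,[-17,-1,0],[0,0,-0.231]],[-1,[-23,-2,0],[0,0,-0.318]]]'
python3 - <<'E'
from h import *
st();wf(250)
plan([250],32,115);plan([178],32,215);plan([178],32,115)
E
```

```text
time_s: 12.42
tcp_pos: [538.6, 114.6, 115.1]
tool_rot: [[-0.939, 0.343, -0.004], [0.343, 0.939, 0.0], [0.003, -0.001, -1.0]]
ft_force: [-4.2, 2.4, 0.1]
grip_width: -0.0
t 12.43 tcp [538.6 114.6 115.1] psi 69.92 F [-4.16  2.45  0.13] w -0.0 q [  0.4  22.7  98.2   0.   59.3 -69.5]
tangential on tool 4.74 radial -0.88
moment about axis [ 0.36  0.59 -0.02]
250 [530. 118. 115.] [-1,[10,0,0],[0,0,-0.001]]
178 [517. 204. 215.] [-1,[51,76,-100],[0,0,1.255]]
178 [517. 204. 115.] [-1,[51,76,0],[0,0,1.255]]
```

```bash
python3 -m crank '[[-1,[10,0,0],[0,0,0]],[-1,[10,0,-30],[0,0,0]],[-1,[10,0,-60],[0,0,0.17]],[-1,[20,20,-60],[0,0,0.34]],[-1,[30,40,-60],[0,0,0.51]],[-1,[40,58,-60],[0,0,0.68]],[-1,[51,76,-60],[0,0,0.85]],[-1,[51,76,-60],[0,0,1.02]],[-1,[51,76,-60],[0,0,1.19]],[-1,[51,76,-60],[0,0,1.255]],[-1,[51,76,-60],[0,0,1.255]],[-1,[51,76,-30],[0,0,1.255]],[-1,[51,76,-5],[0,0,1.255]],[-1,[51,76,0],[0,0,1.255]],[-1,[51,76,0],[0,0,1.255]]]'
python3 - <<'E'
from h import *
st();cv2.imwrite("pics/t8.png",cv2.resize(snapshot("top")[150:240,80:280],None,fx=4,fy=4))
plan([178],24,115);plan(range(178,209,5),22,115)
E
```

```text
time_s: 14.3
tcp_pos: [518.7, 203.5, 115.6]
tool_rot: [[0.035, 0.999, 0.0], [0.999, -0.035, -0.0], [-0.0, 0.0, -1.0]]
ft_force: [1.1, -0.2, 0.1]
grip_width: 0.2
t 14.3 tcp [518.7 203.5 115.6] psi -2.01 F [ 1.07 -0.25  0.06] w 0.2 q [10.  23.1 97.4 -0.  59.4 12. ]
178 [517. 196. 115.] [-1,[-8,-2,1],[0,0,-0.000]]
178 [517. 194. 115.] [-1,[-10,-2,1],[0,0,-0.000]]
183 [515. 188. 115.] [-1,[-16,-3,1],[0,0,-0.087]]
188 [514. 182. 115.] [-1,[-22,-5,1],[0,0,-0.175]]
193 [513. 176. 115.] [-1,[-28,-5,1],[0,0,-0.262]]
198 [513. 170. 115.] [-1,[-34,-5,1],[0,0,-0.349]]
203 [513. 164. 115.] [-1,[-40,-5,1],[0,0,-0.436]]
208 [514. 158. 115.] [-1,[-46,-4,1],[0,0,-0.524]]
```

View pics/t8.png

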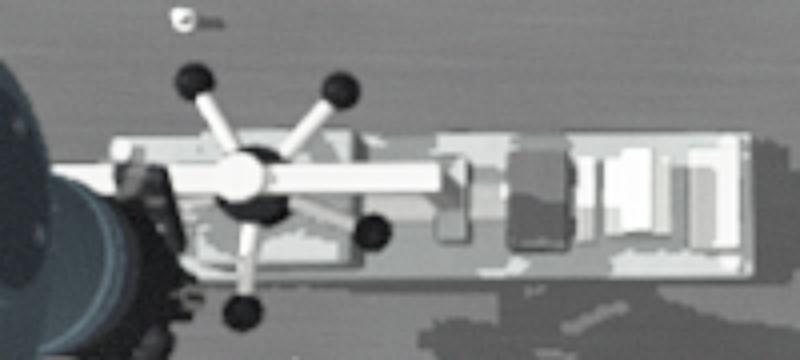

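The spoke to take next is at ball (243,313), 178° as expected. The pad (x≈597) is almost at the block (x≈605), and the block still has about 14 crop pixels to go to the anvil. I push on in bounded steps.

```bash
python3 -m crank '[[-1,[-5,-2,0],[0,0,0]],[-1,[-10,-2,0],[0,0,0]],[-1,[-16,-3,0],[0,0,-0.087]],[-1,[-22,-5,0],[0,0,-0.175]],[-1,[-28,-5,0],[0,0,-0.262]],[-1,[-34,-5,0],[0,0,-0.349]],[-1,[-40,-5,0],[0,0,-0.436]],[-1,[-46,-4,0],[0,0,-0.524]]]'
python3 - <<'E'
from h import *
st();wf(208);cv2.imwrite("pics/t9.png",cv2.resize(snapshot("top")[150:240,80:280],None,fx=4,fy=4))
plan(range(212,245,4),22,115)
E
```

```text
time_s: 15.35
tcp_pos: [512.3, 158.0, 115.8]
tool_rot: [[-0.472, 0.882, -0.001], [0.882, 0.472, 0.001], [0.002, -0.0, -1.0]]
ft_force: [-3.1, 2.7, 3.8]
grip_width: 0.3
t 15.35 tcp [512.3 158.  115.8] psi 28.16 F [-3.15  2.7   3.85] w 0.3 q [ 5.200e+00  2.130e+01  1.004e+02  1.000e-01  5.840e+01 -2.310e+01]
tangential on tool 3.86 radial 1.51
moment about axis [ 0.55  0.51 -0.01]
212 [515. 153. 115.] [-1,[-5,-0,1],[0,0,-0.064]]
216 [516. 148. 115.] [-1,[-10,-1,1],[0,0,-0.134]]
220 [517. 144. 115.] [-1,[-14,-2,1],[0,0,-0.203]]
224 [519. 139. 115.] [-1,[-19,-2,1],[0,0,-0.273]]
228 [522. 135. 115.] [-1,[-24,-2,1],[0,0,-0.343]]
232 [524. 131. 115.] [-1,[-29,-2,1],[0,0,-0.413]]
236 [527. 127. 115.] [-1,[-34,-2,1],[0,0,-0.483]]
240 [530. 123. 115.] [-1,[-38,-1,1],[0,0,-0.552]]
244 [533. 120. 115.] [-1,[-43,1,1],[0,0,-0.622]]
```

View pics/t9.png

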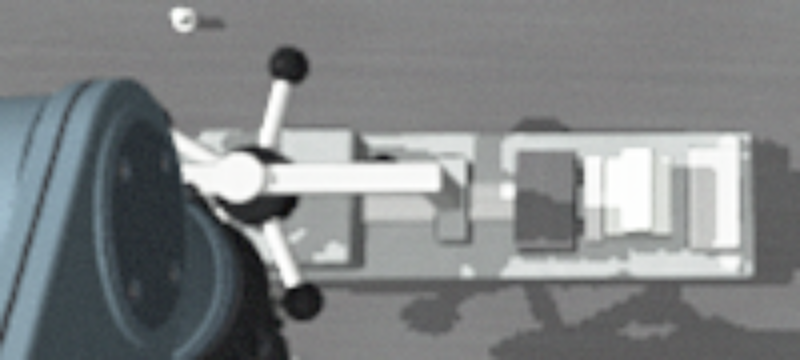

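```bash
python3 -m crank '[[-1,[-5,0,0],[0,0,-0.064]],[-1,[-10,-1,0],[0,0,-0.134]],[-1,[-14,-2,0],[0,0,-0.203]],[-1,[-19,-2,0],[0,0,-0.273]]]'
python3 - <<'E'
from h import *
st();wf(224)
plan(range(228,241,4),22,115)
E
```

```text
time_s: 15.9
tcp_pos: [518.6, 140.1, 115.3]
tool_rot: [[-0.691, 0.723, -0.003], [0.723, 0.691, 0.001], [0.003, -0.002, -1.0]]
ft_force: [-4.7, 2.3, 2.2]
grip_width: -0.3
t 15.9 tcp [518.6 140.1 115.3] psi 43.7 F [-4.69  2.26  2.2 ] w -0.3 q [ 3.200e+00  2.150e+01  1.002e+02  1.000e-01  5.860e+01 -4.050e+01]
tangential on tool 4.88 radial 1.8
moment about axis [ 0.41  0.77 -0.04]
228 [522. 135. 115.] [-1,[-6,-1,0],[0,0,-0.075]]
232 [524. 131. 115.] [-1,[-11,-2,0],[0,0,-0.145]]
236 [527. 127. 115.] [-1,[-15,-3,0],[0,0,-0.215]]
240 [530. 123. 115.] [-1,[-20,-3,0],[0,0,-0.285]]
```

```bash
python3 -m crank '[[-1,[-6,-1,0],[0,0,-0.075]],[-1,[-11,-2,0],[0,0,-0.145]],[-1,[-15,-3,0],[0,0,-0.215]],[-1,[-20,-3,0],[0,0,-0.285]]]'
python3 - <<'E'
from h import *
st();wf(240);cv2.imwrite("pics/t10.png",cv2.resize(snapshot("top")[150:240,80:280],None,fx=4,fy=4))
plan(range(244,257,4),22,115)
E
```

```text
time_s: 16.4
tcp_pos: [530.0, 123.2, 115.2]
tool_rot: [[-0.866, 0.5, -0.004], [0.5, 0.866, 0.0], [0.003, -0.002, -1.0]]
ft_force: [-5.9, -0.1, 2.0]
grip_width: 0.0
t 16.4 tcp [530.  123.2 115.2] psi 60.03 F [-5.88 -0.08  1.96] w 0.0 q [  1.3  22.1  99.2   0.   59.  -58.7]
tangential on tool 5.05 radial 3.01
moment about axis [ 0.14  0.84 -0.08]
244 [533. 120. 115.] [-1,[-4,-1,0],[0,0,-0.067]]
248 [537. 116. 115.] [-1,[-9,-2,0],[0,0,-0.136]]
252 [541. 113. 115.] [-1,[-14,-3,0],[0,0,-0.206]]
256 [545. 111. 115.] [-1,[-18,-3,0],[0,0,-0.276]]
```

View pics/t10.png

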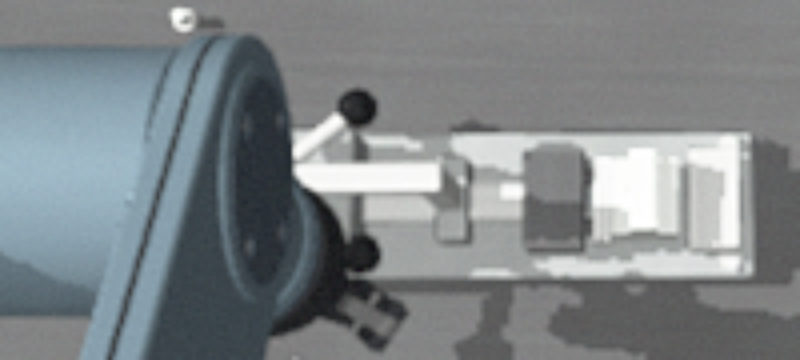

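```bash
python3 -m crank '[[-1,[-4,-1,0],[0,0,-0.067]],[-1,[-9,-2,0],[0,0,-0.136]],[-1,[-14,-3,0],[0,0,-0.206]]]'
python3 - <<'E'
from h import *
st();wf(252)
plan(range(255,268,3),22,115)
E
```

```text
time_s: 16.82
tcp_pos: [540.8, 113.5, 115.1]
tool_rot: [[-0.95, 0.312, -0.003], [0.312, 0.95, -0.0], [0.003, -0.001, -1.0]]
ft_force: [-5.6, 1.1, 2.8]
grip_width: -0.4
t 16.82 tcp [540.8 113.5 115.1] psi 71.8 F [-5.6   1.1   2.84] w -0.4 q [  0.3  22.9  98.   -0.   59.4 -71.5]
tangential on tool 5.66 radial 0.68
moment about axis [ 0.09  0.76 -0.08]
255 [544. 111. 115.] [-1,[-4,-1,0],[0,0,-0.056]]
258 [547. 109. 115.] [-1,[-7,-2,0],[0,0,-0.108]]
261 [550. 108. 115.] [-1,[-11,-3,0],[0,0,-0.161]]
264 [553. 106. 115.] [-1,[-14,-3,0],[0,0,-0.213]]
267 [557. 105. 115.] [-1,[-18,-4,0],[0,0,-0.265]]
```

Room on this spoke is running out, so I take the next one (at 180°).

```bash
python3 -c "
from h import *
plan([252],32,115);plan([180],32,115)"
```

```text
252 [531. 116. 115.] [-1,[10,-0,0],[0,0,-0.004]]
180 [516. 201. 115.] [-1,[51,76,0],[0,0,1.253]]
```

```bash
python3 -m crank '[[-1,[10,0,0],[0,0,0]],[-1,[10,0,-30],[0,0,0]],[-1,[10,0,-60],[0,0,0.17]],[-1,[20,20,-60],[0,0,0.34]],[-1,[30,40,-60],[0,0,0.51]],[-1,[40,58,-60],[0,0,0.68]],[-1,[51,76,-60],[0,0,0.85]],[-1,[51,76,-60],[0,0,1.02]],[-1,[51,76,-60],[0,0,1.19]],[-1,[51,76,-60],[0,0,1.253]],[-1,[51,76,-60],[0,0,1.253]],[-1,[51,76,-30],[0,0,1.253]],[-1,[51,76,-5],[0,0,1.253]],[-1,[51,76,0],[0,0,1.253]],[-1,[51,76,0],[0,0,1.253]]]'
python3 - <<'E'
from h import *
st();cv2.imwrite("pics/t11.png",cv2.resize(snapshot("top")[150:240,80:280],None,fx=4,fy=4))
plan(range(180,205,4),22,115)
E
```

```text
time_s: 18.7
tcp_pos: [517.9, 201.9, 115.6]
tool_rot: [[-0.0, 1.0, 0.0], [1.0, 0.0, 0.0], [0.0, 0.0, -1.0]]
ft_force: [-0.5, -0.4, -0.5]
grip_width: -0.5
t 18.7 tcp [517.9 201.9 115.6] psi 0.0 F [-0.51 -0.4  -0.47] w -0.5 q [ 9.8 23.  97.6 -0.  59.4  9.8]
180 [516. 191. 115.] [-1,[-11,-2,1],[0,0,0.000]]
184 [515. 187. 115.] [-1,[-15,-4,1],[0,0,-0.070]]
188 [514. 182. 115.] [-1,[-20,-5,1],[0,0,-0.140]]
192 [513. 177. 115.] [-1,[-25,-5,1],[0,0,-0.209]]
196 [513. 172. 115.] [-1,[-30,-6,1],[0,0,-0.279]]
200 [513. 167. 115.] [-1,[-35,-6,1],[0,0,-0.349]]
204 [513. 163. 115.] [-1,[-39,-5,1],[0,0,-0.419]]
```

View pics/t11.png

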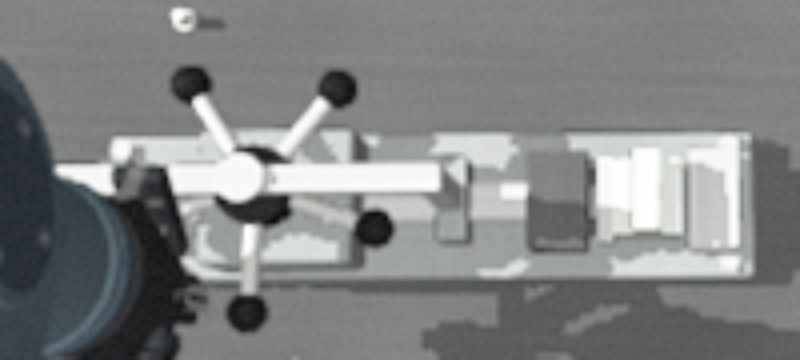

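The block's base edge (x≈684) is a hair from the anvil (x≈690), and the spoke is at 180° as planned, ball (247,313). I close with short steps.

```bash
python3 -m crank '[[-1,[-6,-2,0],[0,0,0]],[-1,[-11,-2,0],[0,0,0]],[-1,[-15,-4,0],[0,0,-0.07]],[-1,[-20,-5,0],[0,0,-0.14]]]'
python3 - <<'E'
from h import *
st();wf(188);plan(range(191,205,3),22,115)
E
```

```text
time_s: 19.25
tcp_pos: [513.4, 182.4, 116.0]
tool_rot: [[-0.141, 0.99, 0.002], [0.99, 0.141, 0.002], [0.002, 0.002, -1.0]]
ft_force: [0.7, 4.1, -0.2]
grip_width: 0.0
t 19.25 tcp [513.4 182.4 116. ] psi 8.11 F [ 0.73  4.14 -0.18] w 0.0 q [ 7.8 21.9 99.3  0.1 58.6 -0.4]
tangential on tool 4.0 radial -1.3
moment about axis [ 0.72 -0.17  0.  ]
191 [513. 178. 115.] [-1,[-4,-1,1],[0,0,-0.050]]
194 [513. 175. 115.] [-1,[-8,-2,1],[0,0,-0.103]]
197 [513. 171. 115.] [-1,[-11,-2,1],[0,0,-0.155]]
200 [513. 167. 115.] [-1,[-15,-3,1],[0,0,-0.207]]
203 [513. 164. 115.] [-1,[-18,-3,1],[0,0,-0.260]]
```

```bash
python3 -m crank '[[-1,[-4,-1,0],[0,0,-0.05]],[-1,[-8,-2,0],[0,0,-0.103]]]'
python3 - <<'E'
from h import *
st();wf(194);plan(range(196,205,2),22,115)
E
```

```text
time_s: 19.5
tcp_pos: [512.3, 174.2, 116.0]
tool_rot: [[-0.242, 0.97, 0.002], [0.97, 0.242, 0.002], [0.002, 0.002, -1.0]]
ft_force: [0.5, 4.4, 1.5]
grip_width: 0.1
t 19.5 tcp [512.3 174.2 116. ] psi 13.99 F [0.51 4.44 1.46] w 0.1 q [ 6.9 21.6 99.8  0.1 58.5 -7.1]
tangential on tool 4.18 radial -1.57
moment about axis [ 0.76 -0.01 -0.01]
196 [513. 172. 115.] [-1,[-2,-0,1],[0,0,-0.035]]
198 [513. 170. 115.] [-1,[-4,-1,1],[0,0,-0.070]]
200 [513. 167. 115.] [-1,[-7,-1,1],[0,0,-0.105]]
202 [513. 165. 115.] [-1,[-9,-2,1],[0,0,-0.140]]
204 [513. 163. 115.] [-1,[-11,-2,1],[0,0,-0.175]]
```

```bash
python3 -m crank '[[-1,[-4,-1,0],[0,0,-0.07]],[-1,[-7,-1,0],[0,0,-0.105]]]'
python3 - <<'E'
from h import *
st();wf(200);plan(range(202,213,2),22,115)
E
```

```text
time_s: 19.75
tcp_pos: [512.1, 167.1, 115.8]
tool_rot: [[-0.342, 0.94, -0.001], [0.94, 0.342, 0.002], [0.002, -0.0, -1.0]]
ft_force: [-3.9, 3.0, 3.0]
grip_width: 0.1
t 19.75 tcp [512.1 167.1 115.8] psi 19.99 F [-3.89  2.97  3.04] w 0.1 q [ 6.100e+00  2.150e+01  1.001e+02  1.000e-01  5.850e+01 -1.390e+01]
tangential on tool 4.12 radial 2.64
moment about axis [ 0.62  0.58 -0.01]
202 [513. 165. 115.] [-1,[-2,-0,1],[0,0,-0.035]]
204 [513. 163. 115.] [-1,[-5,-1,1],[0,0,-0.070]]
206 [513. 160. 115.] [-1,[-7,-1,1],[0,0,-0.105]]
208 [514. 158. 115.] [-1,[-9,-2,1],[0,0,-0.140]]
210 [514. 155. 115.] [-1,[-12,-2,1],[0,0,-0.175]]
212 [515. 153. 115.] [-1,[-14,-2,1],[0,0,-0.210]]
```

```bash
python3 -m crank '[[-1,[-4,-1,0],[0,0,-0.06]],[-1,[-7,-1,0],[0,0,-0.105]]]'
python3 - <<'E'
from h import *
st();wf(206);plan(range(208,217,2),22,115);cv2.imwrite("pics/t12.png",cv2.resize(snapshot("top")[150:240,80:280],None,fx=4,fy=4))
E
```

```text
time_s: 20.0
tcp_pos: [512.8, 160.1, 115.6]
tool_rot: [[-0.439, 0.899, -0.002], [0.899, 0.439, 0.001], [0.002, -0.001, -1.0]]
ft_force: [-4.8, 2.8, 2.4]
grip_width: 0.2
t 20.0 tcp [512.8 160.1 115.6] psi 26.02 F [-4.75  2.8   2.44] w 0.2 q [ 5.400e+00  2.140e+01  1.002e+02  1.000e-01  5.850e+01 -2.070e+01]
tangential on tool 4.6 radial 3.05
moment about axis [ 0.6   0.7  -0.06]
208 [514. 158. 115.] [-1,[-2,-0,1],[0,0,-0.035]]
210 [514. 155. 115.] [-1,[-5,-1,1],[0,0,-0.069]]
212 [515. 153. 115.] [-1,[-7,-2,1],[0,0,-0.104]]
214 [515. 151. 115.] [-1,[-10,-2,1],[0,0,-0.139]]
216 [516. 148. 115.] [-1,[-12,-2,1],[0,0,-0.174]]
```

View pics/t12.png

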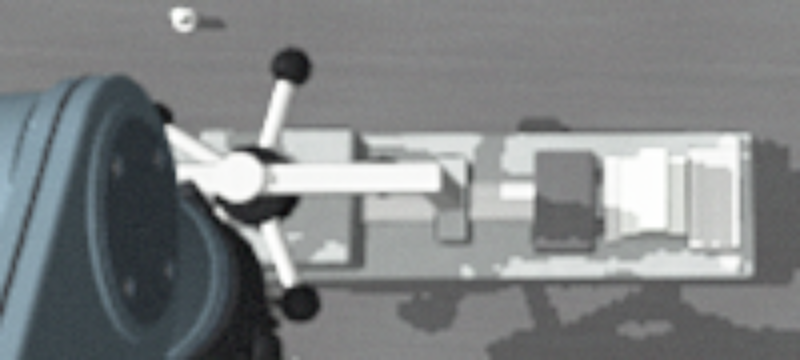

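Base edge (x≈687) now meets the anvil (x≈689). I go on in small steps.

```bash
python3 -m crank '[[-1,[-4,-1,0],[0,0,-0.055]],[-1,[-7,-2,0],[0,0,-0.104]]]'
python3 - <<'E'
from h import *
st();wf(212);plan(range(214,223,2),22,115)
E
```

```text
time_s: 20.3
tcp_pos: [514.0, 153.1, 115.5]
tool_rot: [[-0.529, 0.849, -0.002], [0.849, 0.529, 0.002], [0.003, -0.001, -1.0]]
ft_force: [-4.2, 4.5, 2.9]
grip_width: 0.1
t 20.3 tcp [514.  153.1 115.5] psi 31.95 F [-4.21  4.54  2.87] w 0.1 q [ 4.600e+00  2.130e+01  1.003e+02  1.000e-01  5.850e+01 -2.740e+01]
tangential on tool 6.08 radial 1.16
moment about axis [ 0.82  0.7  -0.08]
214 [515. 151. 115.] [-1,[-3,-0,1],[0,0,-0.036]]
216 [516. 148. 115.] [-1,[-5,-1,1],[0,0,-0.071]]
218 [517. 146. 115.] [-1,[-7,-2,1],[0,0,-0.106]]
220 [517. 144. 115.] [-1,[-10,-2,1],[0,0,-0.140]]
222 [518. 141. 115.] [-1,[-12,-2,1],[0,0,-0.175]]
```

```bash
python3 -m crank '[[-1,[-3,0,0],[0,0,-0.036]],[-1,[-5,-1,0],[0,0,-0.071]]]'
python3 - <<'E'
from h import *
st();wf(216);plan(range(218,225,2),22,115)
E
```

```text
time_s: 20.55
tcp_pos: [515.3, 148.7, 115.4]
tool_rot: [[-0.587, 0.809, -0.003], [0.809, 0.588, 0.002], [0.004, -0.001, -1.0]]
ft_force: [-5.7, 6.3, 2.3]
grip_width: -0.1
t 20.55 tcp [515.3 148.7 115.4] psi 35.98 F [-5.67  6.35  2.28] w -0.1 q [  4.1  21.4 100.3   0.2  58.5 -32. ]
tangential on tool 8.47 radial 0.86
moment about axis [ 1.01  0.78 -0.02]
218 [517. 146. 115.] [-1,[-3,-1,0],[0,0,-0.035]]
220 [517. 144. 115.] [-1,[-5,-1,0],[0,0,-0.070]]
222 [518. 141. 115.] [-1,[-8,-2,0],[0,0,-0.105]]
224 [519. 139. 115.] [-1,[-10,-2,0],[0,0,-0.140]]
```

The force is rising steeply: 4.6, 6.1, 8.5 N. One more step of about 3°.

```bash
python3 -m crank '[[-1,[-2,0,0],[0,0,-0.025]],[-1,[-4,-1,0],[0,0,-0.05]]]'
python3 - <<'E'
from h import *
st();wf(219)
E
```

```text
time_s: 20.8
tcp_pos: [516.4, 145.2, 115.4]
tool_rot: [[-0.627, 0.779, -0.004], [0.779, 0.627, 0.002], [0.004, -0.002, -1.0]]
ft_force: [-6.4, 8.2, 4.5]
grip_width: 0.4
t 20.8 tcp [516.4 145.2 115.4] psi 38.84 F [-6.41  8.25  4.49] w 0.4 q [  3.7  21.4 100.2   0.2  58.6 -35.2]
tangential on tool 10.44 radial -0.21
moment about axis [1.15 1.   0.  ]
```

10.4 N, inside the 9 to 12 N band. I back off, lift away and look.

```bash
python3 -m crank '[[-1,[-4,-1,0],[0,0,0]],[-1,[4,0,0],[0,0,0]],[-1,[12,0,0],[0,0,0]],[-1,[14,0,-10],[0,0,0]],[-1,[14,0,-60],[0,0,0]],[-1,[14,0,-110],[0,0,0]],[-1,[40,30,-140],[0,0,0]],[-1,[80,60,-140],[0,0,0]],[-1,[120,90,-140],[0,0,0]],[-1,[120,90,-140],[0,0,0]],[-1,[120,90,-140],[0,0,0]]]'
python3 - <<'E'
from h import *
st();im=snapshot("top");cv2.imwrite("pics/t13f.png",im);cv2.imwrite("pics/t13.png",cv2.resize(im[150:240,80:280],None,fx=4,fy=4))
cv2.imwrite("pics/s13.png",cv2.resize(snapshot("side")[100:280,150:320],None,fx=3,fy=3))
E
```

```text
time_s: 22.18
tcp_pos: [513.5, 293.7, 255.7]
tool_rot: [[-0.628, 0.778, 0.001], [0.778, 0.628, -0.001], [-0.001, 0.0, -1.0]]
ft_force: [-0.3, -1.0, -0.3]
grip_width: 0.2
t 22.18 tcp [513.5 293.7 255.7] psi 38.9 F [-0.27 -1.01 -0.32] w 0.2 q [ 19.   19.1  82.1  -0.   78.8 -19.9]
```

View pics/t13f.png

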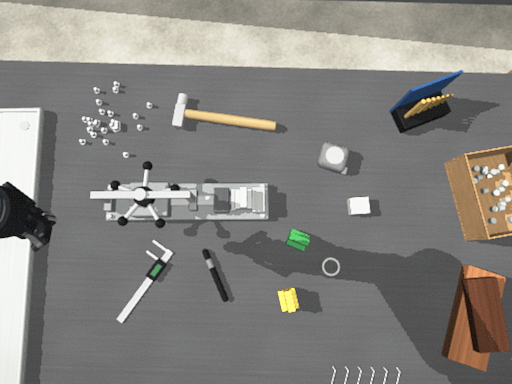

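View pics/s13.png

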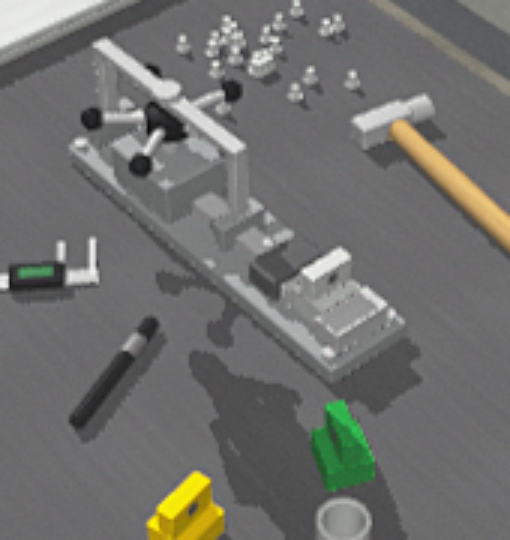

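View pics/t13.png

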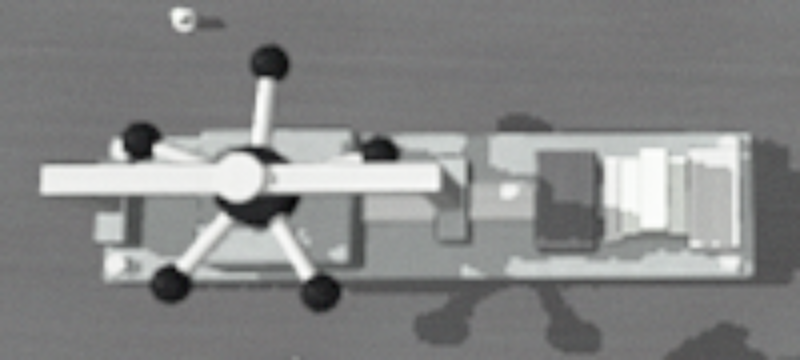

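The block is upright against the anvil, tongue at (653,190) in the top crop, with wheel and bystanders in place. My first retreat row carried a -4 mm shift that should have been 0, so it was a slight extra push (+1.5 to 2 N, below the 16 N limit). I check the wheel angle and the bystanders.

Run:
```python
from h import *
p=camera_params("top");a=cv2.imread("pics/top0.png");b=cv2.imread("pics/t13f.png")
def balls(im):
    g=im[150:240,100:200].max(2);m=(g<45).astype(np.uint8)
    n,l,s,c=cv2.connectedComponentsWithStats(m)
    for i in range(1,n):
        if 15<s[i,4]<120:
            P=onz(p,c[i]+[100,150],100)[:2]-C;print(s[i,4],np.hypot(*P).round(1),np.degrees(np.arctan2(P[1],P[0])).round(1)%360)
balls(a);print();balls(b)
d=cv2.absdiff(a,b).max(2);
for n,(x,y,w,h) in dict(offcut=(340,190,40,32),tape=(312,138,45,40),hammer=(165,88,115,48),calip=(112,235,65,92),marker=(198,243,35,62),tube=(315,252,30,30)).items(): print(n,(d[y:y+h,x:x+w]>60).sum())
cr=lambda v:(80+(v[0]+.5)/4-.5,150+(v[1]+.5)/4-.5)
print("tongue top",[onz(p,cr(v),74)[:2].round(1).tolist() for v in[(640,148),(667,149),(667,232),(641,233)]])
```

```text
48 70.6 1.4
48 70.5 73.9
52 71.1 290.7
79 12.8 192.0
56 71.4 219.1
56 70.9 147.5

44 70.4 356.6
48 69.9 69.9
28 71.9 287.8
71 13.2 196.6
51 70.2 143.5
49 71.7 215.7
offcut 0
tape 0
hammer 0
calip 0
marker 0
tube 99
tongue top [[613.9, -43.1], [613.7, -58.7], [565.4, -60.0], [564.4, -45.2]]
```

Run:
```python
from h import *
p=camera_params("top")
# t8 (commanded 250-72) , t11 (252-72), t12 (206): far balls from crop pixels
cr=lambda v:(80+(v[0]+.5)/4-.5,150+(v[1]+.5)/4-.5)
for n,L in dict(t8=[(194,81),(341,90),(373,232),(243,313)],t11=[(190,84),(337,88),(375,229),(247,313)],t12=[(291,66),(300,301)],t13=[(270,62),(321,292),(172,285),(141,140)]).items():
    for v in L:
        P=onz(p,cr(v),100)[:2]-C;print(n,(np.degrees(np.arctan2(P[1],P[0]))%72).round(1),end=" ")
    print()
s=cv2.imread("pics/t13f.png");g=cv2.imread("pics/top0.png")
cv2.imwrite("pics/tube.png",np.hstack([cv2.resize(x[245:290,305:355],None,fx=6,fy=6) for x in(g,s)]))
```

```text
t8 33.7 t8 33.9 t8 34.0 t8 34.5 
t11 36.0 t11 35.9 t11 35.6 t11 36.3 
t12 60.0 t12 60.6 
t13 69.8 t13 70.6 t13 71.3 t13 69.9
```

View pics/tube.png

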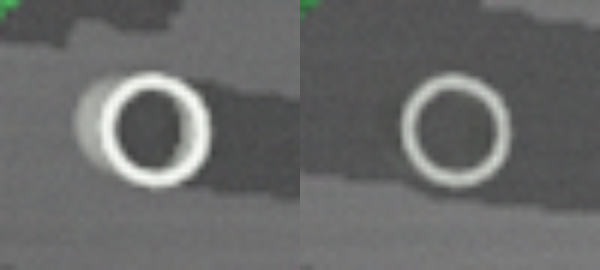

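The tube is unmoved (only the arm's shadow changed there). The wheel rests at about 214°, roughly 7° past first grip, which corresponds to about 24–34 N on the block. The robot is clear, so I hand in.

```bash
python3 -c "
from h import *
st();print(close_job());st()"
```

```text
t 22.27 tcp [513.7 292.8 255.6] psi 38.79 F [ 0.25  0.51 -0.04] w 0.1 q [ 18.9  19.1  82.1  -0.   78.8 -19.9]
the job is handed in; nothing more can be done
None
the job is handed in; nothing more can be done
```

I stood the uncoloured stepped block on the clamp bed, let go of it, and closed the jaw with three spoke strokes counter-clockwise. The wheel stiffened (4.6, 6.1, 8.5, then 10.4 N at the ball). I then lifted clear and handed in at 22.3 s of the 72 s.

**Last checks:**
- **Block:** the pictures show it upright and flush with the anvil, about 1 mm off the bed's centre line and square within about 2°.
- **Bystanders:** the top view shows no change at the offcut, tape, hammer, calipers or marker. The tube's patch differed only because the arm's shadow fell on it; its ring is in the same place.
- **Robot:** about 90 mm or more clear above and beside the wheel, with the wrist force near zero.

**Faults and what I could not confirm:**
- **Extra push:** my first retreat row pushed about 4 mm further instead of holding. I estimate the peak at about 12 N, from the measured slope; no reading was taken at that moment. That is at or just over the 12 N target and under the 16 N limit.
- **Clamping force:** the wheel came to rest 3–4° short of where the finger held it, which I take as springback plus some finger bending. The force left on the block, about 24–34 N, is inferred from that angle and not measured.

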